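# Clear the shoehorn off the torch, unlock it and switch it on

### The job

Someone left the folded shoehorn lying across the torch's cradle. Lift it off and lay it flat in the shallow wooden tray; then slide the torch's lock cover all the way back towards the torch's tail and press the button that it was hiding fully in, holding it in for a good second before letting go. Feel your way and don't ram the torch or its cradle; leave the cover slid back, the shoehorn in the tray, and the paperweight, padlock and coin dish where they are.

Things in the scene. Friction and masses are not known exactly. Their poses are not given: they have to be found in the camera images.
- cradle: Stainless torch cradle screwed to the ledge. Origin: centre of its underside, on the ledge, z up. Base 100 (x) x 110 (y) x 6 mm; two side walls 4 mm thick, 100 mm long along y, centred at x = +-36 mm, tops 85 mm above the ledge. A black torch lies along y between them, axis at x = 0, head towards -y. Torch and cradle stay put under 60 N; over 40 N on either counts as ramming.
- torch_zone (a point): Point fixed to the cradle at x = y = 0, 57 mm above the ledge: the MIDDLE of where the torch's switch strip (flat top, 26 mm wide) may be. Not reported, differs each time: strip top 50 to 64 mm above the ledge, and button centre up to 8 mm either way along y. Feel or look for them. Strip runs from 53 mm head side (-y) to 55 mm tail side (+y) of the button; head, 48 mm across, starts at 64 mm.
- lock (a joint): Grey hood over the button. 0 = locked; slides along cradle +y (to the tail) to a stop at 0.030 m; starts at 0 to 0.004, drags 2.5 N, stays put; must end beyond 0.027. 26 mm wide, 20 long, roof 8 to 11 mm above the strip. At its -y end a flat ridge face stands 8 to 18 mm above the strip: push there, tips higher than the button's top (6 mm). That face is 10 mm to the -y side of the button's centre at 0, 20 mm to its +y side at the stop.
- power (a joint): Round black rubber press button under the hood, 16 mm diameter, top 6 mm above the switch strip when out. 0 = out, 0.005 m = fully in; it is pressed straight down against a spring (1.2 N at the start, 5.2 N fully in, then a hard stop) and comes back by itself. Fully in means more than 0.004, for at least 0.8 s.
- shoehorn_mid (a point): Folded aluminium shoehorn, two leaves one on the other with a hinge pin at the -x end; 167 mm long (x, from -83 to +84 mm), 36 mm wide (y), 14 mm thick (z), about 150 g. The point is its centre, half-way up. It starts lying flat across the cradle's two side walls, roughly along the cradle's x, over the switch.
- tray: Shallow dark wooden tray, fixed to the ledge: 260 (x) x 140 (y) mm outside, rim 18 mm high, walls and floor 4 mm thick. Origin: centre of its underside, z up. The shoehorn is to lie flat in it, along its x or nearly so.
- paperweight: Glass paperweight, a dome 66 mm across and 45 mm high, standing on the ledge close to the cradle's -x, -y corner. Origin: centre of its underside. Leave alone.
- padlock: Blue plastic padlock lying flat, body 34 x 40 x 20 mm, steel shackle 30 mm further in its +x. Origin: centre of the body's underside. Leave alone.
- dish: White ceramic coin dish, 96 mm across, 28 mm high, at the back between the other things. Origin: centre of its underside. Leave alone.

How it is judged:
On the way, in this order (a step that is already met when the one before it is completed fails the run):
1. the shoehorn lies flat and at rest in the tray, let go (x of shoehorn_mid in the frame of tray between -0.06 and 0.06 m and y of shoehorn_mid in the frame of tray between -0.055 and 0.055 m and z of shoehorn_mid in the frame of tray below 0.017 m and angle between shoehorn_mid's own z axis and vertical below 0.12 rad and linear speed of shoehorn below 0.02 m/s and contact force between the fingers and shoehorn below 0.05 N), for 0.2 s.
2. the lock cover is slid back to its stop (value of joint lock above 0.027 m), for 0.2 s.
3. the button is held fully in, with the cover back and the shoehorn in the tray (value of joint power above 0.004 m and value of joint lock above 0.027 m and x of shoehorn_mid in the frame of tray between -0.06 and 0.06 m and y of shoehorn_mid in the frame of tray between -0.055 and 0.055 m and z of shoehorn_mid in the frame of tray below 0.017 m and angle between shoehorn_mid's own z axis and vertical below 0.12 rad), for 0.8 s.
At the end, for the whole second after the job is handed in: The shoehorn lies flat (within 7 degrees) and at rest on the tray's floor, its centre within 60 mm (x) and 55 mm (y) of the tray's centre; the lock cover is slid back at least 27 of its 30 mm; the button has been held in and is out again (under 1.5 mm) (x of shoehorn_mid in the frame of tray between -0.06 and 0.06 m and y of shoehorn_mid in the frame of tray between -0.055 and 0.055 m and z of shoehorn_mid in the frame of tray below 0.017 m and angle between shoehorn_mid's own z axis and vertical below 0.12 rad and linear speed of shoehorn below 0.02 m/s and value of joint lock above 0.027 m and value of joint power below 0.0015 m); the robot touches nothing.
It fails at once if the torch or its cradle is pushed with more than 40 N (contact force between the arm and cradle above 40 N).
It fails at once if the torch or its cradle is pushed with more than 40 N by the fingers (contact force between the fingers and cradle above 40 N).
It fails at once if the paperweight is shifted by more than 30 mm (distance of paperweight from where it was at the start of the episode above 0.03 m).
It fails at once if the padlock is shifted by more than 30 mm (distance of padlock from where it was at the start of the episode above 0.03 m).
It fails at once if the coin dish is shifted by more than 30 mm (distance of dish from where it was at the start of the episode above 0.03 m).
It also fails if it takes over 72 s, if anything falls off the work surface, if the arm or the gripper's body presses on something with over 40 N, if the wrist force passes 120 N, or if a joint passes its speed limit or range.

### The arm

A 6-joint arm with a two-finger parallel gripper is mounted at the origin on the work surface. World frame = base frame: x ahead of the robot, y to its left, z up, the work surface at z = 0. Lengths are in m, angles in rad, forces in N, time in s.
With the tool pointing down it reaches from about 0.35 to 0.975 m from the base axis. Payload 4.9 kg.
Tool frame: the origin (TCP) lies midway between the tips of the shut fingers; the grasp point (between the pads) lies 19 mm behind it; z points along the fingers, y is the direction in which the jaws open and shut (so a half turn about z gives the same grasp; the last joint's range is limited). The gripper opens to 85 mm and grips with 20 to 120 N. Pads are 22 mm wide; open, the fingers measure 114 mm over their backs; the gripper's body (76 mm by 85 mm) begins 54 mm behind the grasp point. The pads swing forward as they close: fully open they stand 13 mm farther back than shut.
Start: joints at [-1.408, 0.053, 1.613, -0, 1.476, -0.119], TCP at [0.174, -0.6, 0.231] pointing down, gripper open.
Joint ranges: [-3.01, 3.01], [-1.01, 2.22], [0.06, 2.58], [-1.02, 4.17], [0.09, 2.62], [-3.14, 3.14]. Speed limits (rad/s): [2.57, 2.57, 3.14, 3.14, 3.14, 3.14].

### API

Orientations are given as a unit quaternion [w, x, y, z].
In Python, from plant import state, grab_frame, camera_params, job_done, boxes_of gives the robot as it stands.
- The arm moves only by the tool step_arm, never from a script. Its argument "steps" is a list of rows, each a list of 4 numbers: the shift along the tool's x, y, z in mm, then the turn about the tool's z in degrees. A call has 1 to 8 rows; each row shifts and turns the pose as measured when the row begins, along the tool's axes as they then stand; what a row does not reach is not made up. A row lasts 1/10 s, in which the tool goes at most 50 mm and 8.59 degrees, less where a joint would pass 70% of its speed; a pose out of reach is approached as far as the arm can. A call is refused whole if a number of a shift passes 50 or a number of a turn 8.59, either way. A call with a gripper value outside its range is refused whole. "claw" is the opening in per cent of the stroke, from 0 (shut) to 100 (fully open), set as the call begins (left out, the last holds). The fingers move at their own pace and stop on an object; the grip force is fixed at half the most. Time passes only in rows, so rows that do not move let the fingers close. It gives the time, the measured TCP pose, the force and the opening at its end, in the units of the state.
- state(): the state, without advancing time (a new reading comes with each control period).
- grab_frame(name): name is "side" or "top"; returns (picture, depth): 384x512x3 uint8, red, green, blue; 384x512 float32, m along the optical axis (not along the pixel's ray), 0 where there is no reading.
- camera_params(name): a dict with "mtx" (3x3 intrinsics, pixels), "k1" (the pictures are not rectified: a ray, as slopes to the right and down, at radius r is drawn at 1 + k1 r^2 times it, then the intrinsics apply), "extrinsics" (4x4, takes a point from camera to world coordinates). Camera axes: x right, y down, z forward; pixel columns grow to the right and rows downward; lengths in m; the calibration is good to about 2 mm. A picture is of the moment at which its call begins. camera_params takes no time and is no camera call.
- job_done(): hands the job in, once; it reports no verdict.
Trained networks look in the newest picture that a camera, given by its name, has taken for a name from the list of things; names that differ only in an ending like _2 or _b are one class to them, and where a whole thing is asked for, a point or a joint stands for the part that bears it (a point fixed in the world has none). Each returns a list of dicts, best first, with "p" (0 to 1); they miss things now and then, are a little off and sometimes report something else, mostly with a low value. They report only what shows in the picture. A call takes as long as a camera call.
- boxes_of(camera, label): "box" ([left, top, width, height] in pixels, round what is visible of it).
The state is a dict: "time": time; "joint_pos": joint angles; "joint_vel": joint speeds; "joint_efforts": joint torques, N m; "tool_pos": TCP position; "tool_rot": TCP orientation; "contact_force": force on the tool from outside, world axes, zero at the start; "ft_torque": the same for the moment, N m; "gripper_width": opening from 0.0 (shut) to 1.0 (fully open).
Only numpy, scipy, OpenCV 4.12 (cv2) and the standard library are available. Lean on these libraries where they do the work, as an engineer would, in place of code of your own. Each camera call takes 0.05 s, during which the arm holds its last target. There are 200 camera calls.

## Working session

There is one attempt and no reset: what is moved stays moved. The work goes in short steps, Python scripts to look and compute and a tool call to move; the robot and the scene stay as the last step left them, time stands still between calls to the robot, and variables do not carry over. Pictures are saved under pics/ and viewed, about 8 in all and at most 12, crops included, and the job is handed in when it is done.

Besides the shell and the picture viewer there is one more tool, called after ">>>" as name(argument=value, ...) on one line, values as JSON. step_arm: Moves the arm, as the interface text tells. Its arguments: {"type":"object","properties":{"steps":{"type":"array"},"claw":{"type":"number"}},"required":["steps"]}

```bash
mkdir -p pics
cat > h.py <<'E'
import numpy as np, cv2
from plant import state, grab_frame, camera_params, job_done, boxes_of
def cloud(name):
    im,d=grab_frame(name); c=camera_params(name); K=np.array(c["mtx"]); k=c["k1"]
    h,w=d.shape; u,v=np.meshgrid(np.arange(w),np.arange(h))
    p=cv2.undistortPoints(np.stack([u,v],-1).reshape(-1,1,2).astype(np.float64),K,np.array([k,0,0,0.])).reshape(h,w,2)
    P=np.dstack([p[...,0]*d,p[...,1]*d,d]); T=np.array(c["extrinsics"])
    W=P@T[:3,:3].T+T[:3,3]; W[d==0]=np.nan
    return im,W
def save(im,n,crop=None,s=1):
    if crop: l,t,w,h=crop; im=im[t:t+h,l:l+w]
    cv2.imwrite("pics/"+n+".png",cv2.resize(im[...,::-1],None,fx=s,fy=s,interpolation=cv2.INTER_CUBIC))
E
python3 - <<'E'
from h import *
print(state())
for n in ["top","side"]:
    im,W=cloud(n); save(im,n+"0",s=1.5); np.savez("/tmp/"+n+"0",im=im,W=W)
    print(n,np.round(camera_params(n)["extrinsics"],3).tolist())
    for l in ["cradle","shoehorn_mid","tray","paperweight","padlock","dish","lock"]:
        for b in boxes_of(n,l)[:1]:
            x,y,w,h=[int(q) for q in b["box"]]; 
            print(l,round(b["p"],2),[x,y,w,h],np.round(W[min(383,y+h//2),min(511,x+w//2)],3))
E
```

```text
{'time': 0.0, 'joint_pos': array([-1.40796575e+00,  5.33698048e-02,  1.61428761e+00,  8.88253561e-06,
        1.47599174e+00, -1.19017872e-01]), 'joint_vel': array([6.52811303e-04, 1.68330870e-03, 1.44598292e-03, 4.40870287e-05,
       5.22584628e-05, 4.05403268e-04]), 'joint_efforts': array([ 9.46011933e-04, -3.93679047e+01, -3.70179069e+01,  6.44507978e-06,
        7.11264423e-03, -5.36170489e-06]), 'tool_pos': array([ 0.17372347, -0.59972767,  0.23005881]), 'tool_rot': array([-1.02810053e-03,  9.90086140e-01,  1.40457744e-01, -1.81035882e-05]), 'contact_force': array([ 0.3920559 ,  1.20936406, -0.12264536]), 'ft_torque': array([ 0.02481405, -0.01868122,  0.01584572]), 'gripper_width': 0.998792521022929}
top [[-0.023, -0.999, 0.037, 0.546], [-0.999, 0.024, 0.023, -0.062], [-0.024, -0.036, -0.999, 1.149], [0.0, 0.0, 0.0, 1.0]]
cradle 0.91 [140, 198, 73, 40] [0.515 0.186 0.061]
paperweight 0.74 [239, 253, 18, 16] [0.393 0.002 0.022]
padlock 0.71 [237, 248, 19, 20] [0.401 0.007 0.022]
dish 0.73 [230, 96, 31, 30] [0.805 0.002 0.005]
side [[0.955, -0.162, 0.249, 0.384], [-0.297, -0.5, 0.813, -0.744], [-0.007, -0.851, -0.526, 0.537], [0.0, 0.0, 0.0, 1.0]]
cradle 0.94 [174, 145, 42, 46] [0.5   0.138 0.059]
shoehorn_mid 0.77 [163, 136, 66, 13] [0.518 0.206 0.097]
tray 0.91 [189, 245, 155, 75] [ 0.56  -0.23   0.004]
paperweight 0.65 [142, 173, 28, 20] [0.402 0.136 0.036]
padlock 0.68 [148, 211, 33, 20] [ 0.403 -0.005  0.02 ]
dish 0.75 [311, 181, 38, 16] [0.81 0.02 0.01]
```

View pics/top0.png

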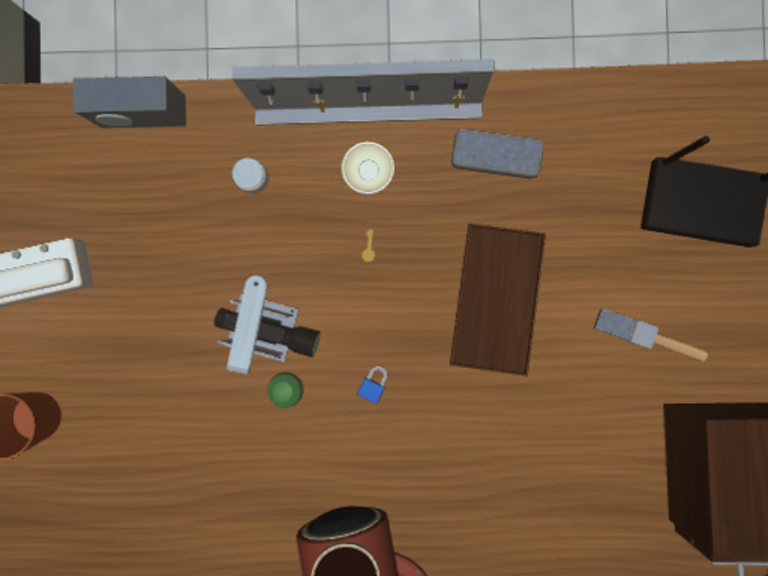

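View pics/side0.png

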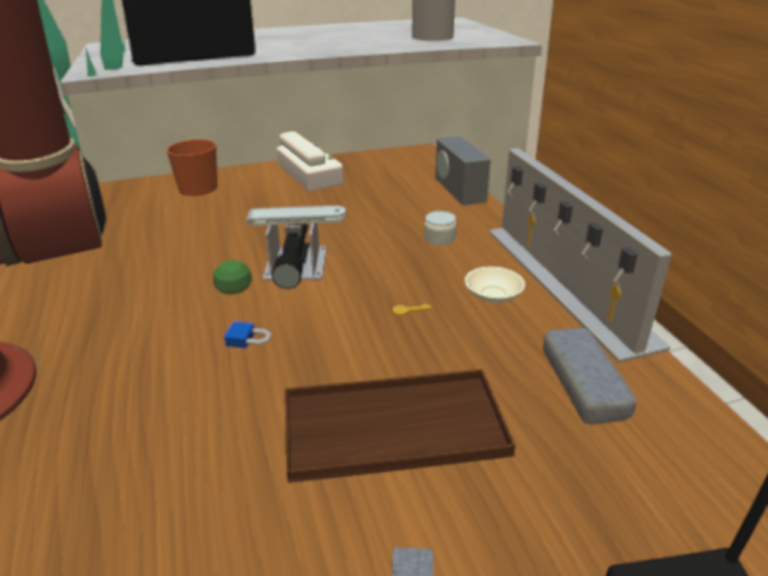

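Run:
```python
from h import *
for n in ["top","side"]:
    W=np.load(f"/tmp/{n}0.npz")["W"]; P=W.reshape(-1,3)
    roi=(P[:,0]>.38)&(P[:,0]<.65)&(P[:,1]>.06)&(P[:,1]<.34)
    for lo,hi,l in [(.09,.115,"shoe"),(.07,.09,"walltops"),(.05,.07,"mid"),(.003,.012,"base")]:
        Q=P[roi&(P[:,2]>lo)&(P[:,2]<hi)]
        if len(Q)<8: continue
        r=cv2.minAreaRect((Q[:,:2]*1000).astype(np.float32)); print(n,l,len(Q),np.round(r[0]),np.round(r[1]),round(r[2],1),np.round(np.median(Q[:,2]),4))
    Q=P[(P[:,0]>.38)&(P[:,0]<.75)&(P[:,1]<-.1)&(P[:,1]>-.4)&(P[:,2]>.012)&(P[:,2]<.025)]
    r=cv2.minAreaRect((Q[:,:2]*1000).astype(np.float32)); print(n,"rim",len(Q),r)
```

```text
top shoe 980 [523. 206.] [ 40. 166.] 76.6 0.0999
top walltops 123 [527. 198.] [100. 152.] 73.1 0.0855
top mid 722 [510. 186.] [187.  75.] 71.6 0.0591
top base 1631 [515. 200.] [269. 280.] 0.0 0.0042
top rim 505 ((555.4918823242188, -229.1623077392578), (140.11764526367188, 259.6375427246094), 80.86160278320312)
side shoe 554 [521. 207.] [ 42. 163.] 77.7 0.0975
side walltops 231 [520. 179.] [ 69. 165.] 88.8 0.0852
side mid 480 [504. 177.] [171.  76.] 72.9 0.0593
side base 325 [513. 198.] [270. 257.] 2.8 0.0066
side rim 1332 ((553.7266845703125, -229.00677490234375), (143.5509796142578, 259.8670959472656), 80.64811706542969)
```

The top view shows the shoehorn across the cradle (about px 247,325 at the 1.5x scale), with the torch head to the right. The tray is at (497,300) and the green paperweight at (285,390). The side view agrees. Next I'll pin down the cradle frame and the strip profile.

Run:
```python
from h import *
A=[np.load(f"/tmp/{n}0.npz")["W"].reshape(-1,3) for n in ["top","side"]]
c=np.array([.518,.193])
for n,P in zip(["top","side"],A):
  P=P[~np.isnan(P[:,0])]
  for yaw in [-14,-16,-18]:
    a=np.radians(yaw);R=np.array([[np.cos(a),-np.sin(a)],[np.sin(a),np.cos(a)]])
    q=(P[:,:2]-c)@R*1000; z=P[:,2]*1000
    w=(z>75)&(z<89)&(abs(abs(q[:,0])-36)<12)&(abs(q[:,1])<70)&~((z>82)&False)
    L=w&(q[:,0]<0);H=w&(q[:,0]>0)
    print(n,yaw,"wallx",[ (np.round(np.median(q[m,0]),1),np.round(np.std(q[m,0]),1),np.round(q[m,1].min()),np.round(q[m,1].max()),m.sum()) for m in (L,H) if m.any()])
  for yaw in [-16.5]:
    a=np.radians(yaw);R=np.array([[np.cos(a),-np.sin(a)],[np.sin(a),np.cos(a)]])
    q=(P[:,:2]-c)@R*1000; z=P[:,2]*1000
    for y in range(-120,90,6):
      m=(abs(q[:,0])<32)&(abs(q[:,1]-y)<3)&(z>45)&(z<90)
      if m.sum()>2: print(y,m.sum(),"x",np.round(np.percentile(q[m,0],[5,50,95])),"z",np.round(np.percentile(z[m],[10,50,90]),1))
```

```text
top -14 wallx [(np.float64(-42.1), np.float64(2.4), np.float64(-40.0), np.float64(59.0), np.int64(48)), (np.float64(29.4), np.float64(2.1), np.float64(-44.0), np.float64(56.0), np.int64(41))]
top -16 wallx [(np.float64(-42.0), np.float64(1.9), np.float64(-42.0), np.float64(57.0), np.int64(48)), (np.float64(29.6), np.float64(1.4), np.float64(-43.0), np.float64(57.0), np.int64(41))]
top -18 wallx [(np.float64(-42.2), np.float64(2.2), np.float64(-43.0), np.float64(56.0), np.int64(48)), (np.float64(29.4), np.float64(1.5), np.float64(-42.0), np.float64(58.0), np.int64(41))]
-102 31 x [-26.  -6.  11.] z [49.1 57.4 62.7]
-96 40 x [-27.  -6.  14.] z [50.5 60.9 66.2]
-90 41 x [-28.  -3.  13.] z [51.6 61.2 65.4]
-84 38 x [-27.  -6.  14.] z [52.2 62.5 65.6]
-78 39 x [-26.  -6.  14.] z [51.9 61.1 64.4]
-72 39 x [-26.  -5.  13.] z [53.6 62.  64.6]
-66 35 x [-26.  -6.  13.] z [52.  59.4 65.3]
-60 34 x [-23.  -6.  11.] z [52.8 58.5 62.6]
-54 25 x [-19.  -5.   8.] z [50.4 56.  60.4]
-48 27 x [-20.  -7.   7.] z [50.5 55.  58.5]
-42 34 x [-17.  -3.  30.] z [52.1 60.  71.6]
-36 36 x [-19.  -0.  31.] z 
[... 1593 characters left out ...]
28.] z [50.6 58.  80.2]
-36 23 x [-21.  -1.  29.] z [50.7 59.3 63.6]
-30 24 x [-19.   2.  29.] z [58.2 60.  78.4]
-24 14 x [-19.  -1.  29.] z [50.1 59.5 81.1]
-18 25 x [-18.  -1.  29.] z [51.1 59.2 73.8]
-12 18 x [-17.   3.  29.] z [49.5 59.2 68.3]
-6 44 x [-28.  -9.  29.] z [58.5 85.1 88.5]
0 74 x [-20.  -1.  29.] z [59.6 74.7 88.4]
6 42 x [-21.  -7.  28.] z [50.2 62.6 77.2]
12 6 x [-2.  4. 29.] z [51.2 59.4 65.5]
18 10 x [ 0.  5. 29.] z [51.2 59.5 69.1]
24 5 x [ 5. 29. 29.] z [47.7 62.7 68.5]
30 6 x [ 4.  5. 29.] z [48.7 57.1 66.9]
36 5 x [ 3.  6. 29.] z [47.3 48.5 55.8]
42 4 x [ 4. 17. 29.] z [48.8 50.9 57.4]
48 15 x [-16.   2.  29.] z [49.1 58.  60.2]
54 4 x [4. 4. 6.] z [48.2 51.5 54.9]
```

>>> step_arm(steps=[[0,0,-50,0],[0,0,-50,0]], claw=70)

```text
time: 1.0
tool_pos: [0.173, -0.596, 0.3218]
tool_rot: [-0.01, 0.99, 0.14, -0.0]
contact_force: [0.8, -0.5, 1.2]
gripper_width: 0.705
```

>>> step_arm(steps=[[31,-38,0,0],[31,-38,0,0],[31,-38,0,0],[31,-38,0,0],[31,-38,0,0],[31,-38,0,0],[31,-38,0,0],[31,-38,0,0]])

```text
time: 1.8
tool_pos: [0.3292, -0.2341, 0.3354]
tool_rot: [-0.0, 0.991, 0.135, 0.002]
contact_force: [0.5, -0.1, -0.4]
gripper_width: 0.697
```

>>> step_arm(steps=[[31,-38,0,0],[31,-38,0,0],[31,-38,0,0],[31,-38,0,0],[31,-38,0,0],[31,-38,0,0],[31,-38,0,0],[31,-38,0,0]])

```text
time: 2.6
tool_pos: [0.4868, 0.1341, 0.3397]
tool_rot: [0.003, 0.991, 0.135, 0.008]
contact_force: [1.2, -1.4, 0.6]
gripper_width: 0.697
```

>>> step_arm(steps=[[0,0,10,7.5],[0,0,10,7.5],[0,0,10,7.5],[0,0,10,7.5],[0,0,0,0]])

```text
time: 3.1
tool_pos: [0.4884, 0.1418, 0.298]
tool_rot: [-0.0, 0.991, -0.13, 0.008]
contact_force: [-0.5, -0.1, -0.9]
gripper_width: 0.7
```

```bash
cat >> h.py <<'E'
def go(x,y,z,yaw=None):
    "remaining shift in tool mm; yaw (deg) of tool x in world"
    from scipy.spatial.transform import Rotation as Ro
    s=state(); q=s["tool_rot"]; R=Ro.from_quat([q[1],q[2],q[3],q[0]]).as_matrix()
    a=np.degrees(np.arctan2(R[1,0],R[0,0])); p=np.array(s["tool_pos"])
    print("t",s["time"],"pos",np.round(p,4),"yaw",round(a,2),"z",np.round(R[:,2],3),"F",np.round(s["contact_force"],1),"w",round(s["gripper_width"],3))
    print("shift",np.round(R.T@(np.array([x,y,z])-p)*1000,1),"turn",None if yaw is None else round(a-yaw,2))
E
python3 -c "
from h import *
go(.522,.206,.2,-13); print(state()['joint_pos'])"
```

```text
t 3.1 pos [0.4884 0.1418 0.298 ] yaw -14.94 z [ 0.015 -0.002 -1.   ] F [-0.5 -0.1 -0.9] w 0.7
shift [ 14.4 -70.5  98.4] turn -1.94
[ 0.13815259 -0.27111156  1.80208771 -0.00376013  1.59554138  1.96958224]
```

>>> step_arm(steps=[[8,-37,25,-2],[8,-37,35,0],[0,0,40,0],[0,0,40,0],[0,0,0,0]])

```text
time: 3.6
tool_pos: [0.5292, 0.2123, 0.1613]
tool_rot: [-0.002, 0.994, -0.105, 0.014]
contact_force: [-0.2, -0.1, -0.3]
gripper_width: 0.702
```

```bash
python3 - <<'E'
from h import *
go(.522,.206,.078,-13)
im,W=cloud("side"); save(im,"side1",(100,60,200,150),4)
P=W.reshape(-1,3); E
python3 -c "
from h import *"
```

```text
bash: warning: here-document at line 17 delimited by end-of-file (wanted `E')
  File "<stdin>", line 5
    python3 -c "
               ^
SyntaxError: unterminated string literal (detected at line 5)
```

Run:
```python
from h import *
go(.522,.206,.078,-13)
im,W=cloud("side"); save(im,"side1",(100,60,200,150),4)
```

```text
t 3.6 pos [0.5292 0.2123 0.1613] yaw -12.09 z [ 0.027  0.    -1.   ] F [-0.2 -0.1 -0.3] w 0.702
shift [-7.9  8.2 83. ] turn 0.91
```

View pics/side1.png

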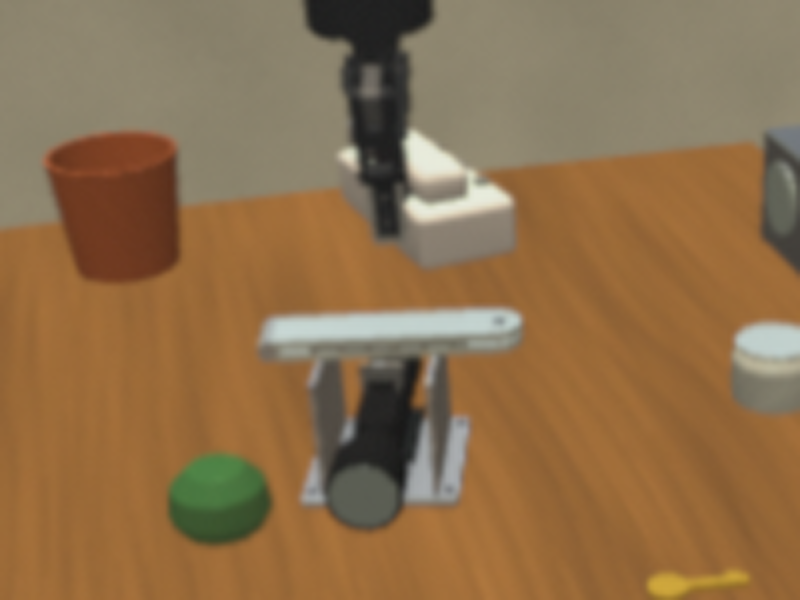

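The gripper is above the shoehorn (at 390,330 in the crop) with the jaws straddling its width. I'll descend now.

>>> step_arm(steps=[[-4,4,15,0],[-4,4,15,0],[0,0,15,0],[0,0,12,0],[0,0,8,0],[0,0,0,0]])

```text
time: 4.25
tool_pos: [0.5285, 0.2064, 0.1042]
tool_rot: [-0.005, 0.994, -0.105, 0.023]
contact_force: [0.3, 0.4, 0.5]
gripper_width: 0.702
```

```bash
python3 -c "
from h import *
go(.522,.206,.079,-13)"
```

```text
t 4.25 pos [0.5285 0.2064 0.1042] yaw -12.07 z [ 0.047  0.005 -0.999] F [0.3 0.4 0.5] w 0.702
shift [-7.4  2.1 24.9] turn 0.93
```

>>> step_arm(steps=[[-4,1,7,0.5],[-4,1,7,0.5],[0,0,7,0],[0,0,6,0],[0,0,0,0]])

```text
time: 4.75
tool_pos: [0.5215, 0.2066, 0.0753]
tool_rot: [-0.005, 0.993, -0.114, 0.024]
contact_force: [-0.4, -0.4, -0.2]
gripper_width: 0.702
```

```bash
python3 -c "
from h import *
go(.522,.206,.079,-13)"
```

```text
t 4.75 pos [0.5215 0.2066 0.0753] yaw -13.14 z [ 0.048  0.005 -0.999] F [-0.4 -0.4 -0.2] w 0.702
shift [ 0.8  0.4 -3.7] turn -0.14
```

>>> step_arm(steps=[[0,0,-1,0],[0,0,0,0],[0,0,0,0],[0,0,0,0],[0,0,0,0],[0,0,0,0],[0,0,0,0]], claw=0)

```text
time: 5.45
tool_pos: [0.522, 0.2068, 0.077]
tool_rot: [-0.006, 0.993, -0.114, 0.024]
contact_force: [-0.1, 1.0, -1.6]
gripper_width: 0.405
```

>>> step_arm(steps=[[0,0,0,0],[0,0,0,0],[0,0,-8,0],[0,0,-15,0],[0,0,-20,0],[0,0,-20,0],[0,0,-20,0],[0,0,0,0]])

```text
time: 6.25
tool_pos: [0.5182, 0.2064, 0.168]
tool_rot: [-0.006, 0.993, -0.114, 0.025]
contact_force: [0.7, -0.3, -1.6]
gripper_width: 0.408
```

Run:
```python
from h import *
go(.5545,-.229,.25,-9.2)
im,W=cloud("side"); save(im,"side2",(100,60,200,150),3)
P=W.reshape(-1,3); np.savez("/tmp/s2",W=W,im=im)
```

```text
t 6.25 pos [0.5182 0.2064 0.168 ] yaw -13.14 z [ 0.052  0.006 -0.999] F [ 0.7 -0.3 -1.6] w 0.408
shift [138.2 414.3 -82.8] turn -3.94
```

View pics/side2.png

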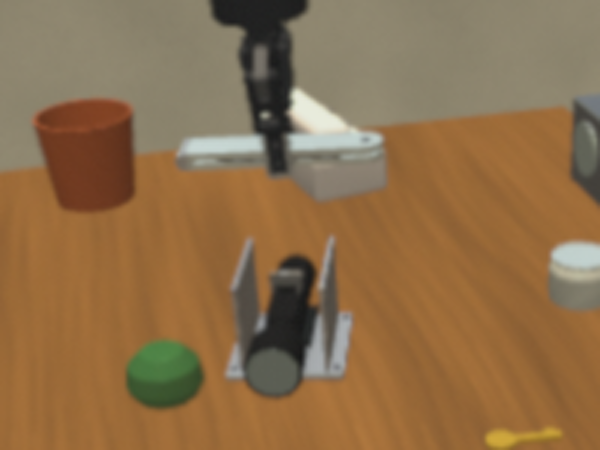

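The shoehorn is held level and the hood shows at (288,275) in the crop. I'll carry it to the tray.

>>> step_arm(steps=[[10,30,-15,-1],[14,42,-5,-1],[14,42,0,-1],[14,42,0,-1],[14,42,0,0],[14,42,0,0],[14,42,0,0],[14,42,0,0]])

```text
time: 7.1
tool_pos: [0.5635, -0.138, 0.1799]
tool_rot: [-0.006, 0.997, -0.073, 0.02]
contact_force: [0.5, 0.6, -1.4]
gripper_width: 0.408
```

>>> step_arm(steps=[[14,42,0,0],[8,25,0,0],[0,0,0,0],[0,0,0,0]])

```text
time: 7.5
tool_pos: [0.5731, -0.2153, 0.1743]
tool_rot: [-0.007, 0.997, -0.077, 0.017]
contact_force: [0.3, 1.8, -1.2]
gripper_width: 0.403
```

Run:
```python
from h import *
go(.5545,-.229,.05,-9.2)
im,W=cloud("side")
P=W.reshape(-1,3); z=P[:,2]
m=(abs(P[:,0]-.555)<.14)&(abs(P[:,1]+.229)<.06)&(z>.05)
hsv=cv2.cvtColor(im,cv2.COLOR_RGB2HSV).reshape(-1,3); m&=(hsv[:,2]>130)
Q=P[m]; print(len(Q),cv2.minAreaRect((Q[:,:2]*1000).astype(np.float32)))
q=Q-Q.mean(0); print(Q.mean(0),np.percentile(z[m],[2,50,98])); a=np.linalg.svd(q,full_matrices=False)[2][0]; print(a)
```

```text
t 7.5 pos [ 0.5731 -0.2153  0.1743] yaw -8.8 z [ 0.034  0.011 -0.999] F [ 0.3  1.8 -1.2] w 0.403
shift [-20.3  18.5 123.5] turn 0.4
1672 ((540.181640625, -235.47032165527344), (96.69778442382812, 227.11766052246094), 87.1951675415039)
[ 0.56698064 -0.22435977  0.22047356] [0.18339528 0.19665062 0.47152112]
[ 0.03063075  0.12240772 -0.99200711]
```

>>> step_arm(steps=[[-9,8,25,0],[-9,8,25,0],[0,0,25,0],[0,0,20,0],[0,0,12,0],[0,0,5,0],[0,0,0,0],[0,0,0,0]])

```text
time: 8.35
tool_pos: [0.5572, -0.2174, 0.0589]
tool_rot: [-0.007, 0.997, -0.07, 0.017]
contact_force: [0.3, 0.2, -1.1]
gripper_width: 0.408
```

```bash
python3 -c "
from h import *
go(.5545,-.229,.01,-9.2)"
```

```text
t 8.35 pos [ 0.5572 -0.2174  0.0589] yaw -8.07 z [ 0.036  0.012 -0.999] F [ 0.3  0.2 -1.1] w 0.408
shift [-2.7 12.7 48.7] turn 1.13
```

>>> step_arm(steps=[[0,6,15,1],[0,6,15,0],[0,0,8,0],[0,0,4,0],[0,0,0,0]])

```text
time: 8.85
tool_pos: [0.5585, -0.2311, 0.0155]
tool_rot: [-0.007, 0.997, -0.08, 0.019]
contact_force: [-1.2, 0.3, -0.4]
gripper_width: 0.408
```

>>> step_arm(steps=[[0,0,3,0],[0,0,2,0],[0,0,0,0]])

```text
time: 9.15
tool_pos: [0.559, -0.2312, 0.0104]
tool_rot: [-0.007, 0.997, -0.08, 0.02]
contact_force: [0.5, -0.0, -1.4]
gripper_width: 0.408
```

>>> step_arm(steps=[[0,0,2,0],[0,0,2,0],[0,0,0,0]])

```text
time: 9.45
tool_pos: [0.5598, -0.2312, 0.0069]
tool_rot: [-0.006, 0.997, -0.08, 0.02]
contact_force: [0.7, 0.3, -2.2]
gripper_width: 0.412
```

>>> step_arm(steps=[[0,0,2,0],[0,0,0,0]])

```text
time: 9.65
tool_pos: [0.56, -0.2312, 0.0049]
tool_rot: [-0.006, 0.997, -0.08, 0.02]
contact_force: [0.2, 0.6, -0.1]
gripper_width: 0.413
```

>>> step_arm(steps=[[0,0,2,0],[0,0,0,0]])

```text
time: 9.85
tool_pos: [0.5608, -0.2316, 0.0039]
tool_rot: [-0.006, 0.997, -0.08, 0.021]
contact_force: [0.5, 0.4, -0.4]
gripper_width: 0.407
```

>>> step_arm(steps=[[0,0,1,0],[0,0,0,0]])

```text
time: 10.05
tool_pos: [0.561, -0.2318, 0.0039]
tool_rot: [-0.006, 0.997, -0.08, 0.021]
contact_force: [-0.4, -0.8, -1.1]
gripper_width: 0.409
```

>>> step_arm(steps=[[0,0,2,0],[0,0,0,0]])

```text
time: 10.25
tool_pos: [0.5614, -0.232, 0.004]
tool_rot: [-0.006, 0.997, -0.08, 0.021]
contact_force: [0.9, 0.2, -1.5]
gripper_width: 0.409
```

>>> step_arm(steps=[[0,0,0,0],[0,0,0,0],[0,0,0,0],[0,0,-5,0],[0,0,-15,0],[0,0,-30,0],[0,0,-40,0],[0,0,-40,0]], claw=80)

```text
time: 11.05
tool_pos: [0.5515, -0.2306, 0.1318]
tool_rot: [-0.009, 0.997, -0.08, 0.015]
contact_force: [0.3, 0.4, 0.5]
gripper_width: 0.803
```

>>> step_arm(steps=[[0,-35,-30,0],[0,-40,-20,0],[0,-45,0,0],[0,-45,0,0]], claw=0)

```text
time: 11.45
tool_pos: [0.5812, -0.0712, 0.203]
tool_rot: [-0.005, 0.996, -0.085, 0.026]
contact_force: [-0.9, -0.0, -1.0]
gripper_width: 0.119
```

Run:
```python
from h import *
go(.514,.2015,.2)
for n in ["side","top"]:
    im,W=cloud(n); np.savez(f"/tmp/{n}3",im=im,W=W)
    if n=="side": save(im,"side3",(100,90,260,240),2.4)
    P=W.reshape(-1,3); z=P[:,2]
    hsv=cv2.cvtColor(im,cv2.COLOR_RGB2HSV).reshape(-1,3)
    m=(abs(P[:,0]-.555)<.12)&(abs(P[:,1]+.229)<.06)&(hsv[:,1]<60)&(hsv[:,2]>110)&(z<.06)
    Q=P[m]; print(n,len(Q),cv2.minAreaRect((Q[:,:2]*1000).astype(np.float32)),np.percentile(Q[:,2],[2,50,98]))
    # cradle frame
    a=np.radians(-16.5);R=np.array([[np.cos(a),-np.sin(a)],[np.sin(a),np.cos(a)]])
    q=(P[:,:2]-[.514,.2015])@R*1000; zz=z*1000
    w=(zz>75)&(zz<89)&(abs(q[:,1])<60)
    print("walls",[(np.round(np.median(q[w&s,0]),1),np.round(np.percentile(q[w&s,1],[2,98]),1),np.round(np.polyfit(q[w&s,1],q[w&s,0],1)[0],3),np.round(np.percentile(zz[w&s],90),1)) for s in ((abs(q[:,0]+36)<9),(abs(q[:,0]-36)<9))])
    for y in range(-72,72,4):
      m=(abs(q[:,0])<11)&(abs(q[:,1]-y)<2)&(zz>40)&(zz<95)
      if m.sum()>2: print(y,m.sum(),"z",np.round(np.percentile(zz[m],[10,50,90]),1))
```

```text
t 11.45 pos [ 0.5812 -0.0712  0.203 ] yaw -9.77 z [ 0.052  0.005 -0.999] F [-0.9 -0.  -1. ] w 0.119
shift [-112.5 -257.4    0.9] turn None
side 1813 ((564.5494995117188, -225.71090698242188), (56.96239471435547, 172.02090454101562), 80.02818298339844) [0.00360847 0.01719942 0.01945407]
walls [(np.float64(-38.0), array([-48. ,  45.4]), np.float64(0.006), np.float64(84.1)), (np.float64(34.2), array([-50.2,  40.1]), np.float64(0.011), np.float64(86.6))]
-72 4 z [62.7 62.9 64. ]
-56 4 z [54.6 56.5 56.8]
-52 14 z [51.9 57.2 60.2]
-48 14 z [54.4 57.6 60.2]
-44 6 z [54.5 59.2 59.9]
-40 11 z [57.6 59.3 60.3]
-36 4 z [51.3 59.  60.6]
-32 8 z [55.4 58.8 60.5]
-28 5 z [53.4 58.4 59.4]
-24 12 z [54.  58.5 59.7]
-20 6 z [58.7 59.5 60.3]
-16 6 z [58.4 59.3 59.5]
-12 9 z [50.  59.3 60.1]
-8 20 z [59.5 69.5 77.1]
-4 33 z [60.4 69.7 76.1]
0 12 z [58.2 64.1 76.9]
4 8 z [53.9 60.3 66.2]
12 3 z [51.6 58.5 68.6]
28 3 z [51.5 54.3 59.1]
40 7 z [55.7 59.8 60.5]
44 5 z [54.  58.2 60. ]
48 3 z [58.7 59.6 59.8]
52 8 z [54.5 58.5 60.5]
60 3 z [55.4 56.1 56.5]
68 6 z [52.8 55.2 56.8]
top 838 ((562.099609375, -2
[... 493 characters left out ...]
40 13 z [57.5 60.8 64.1]
-36 13 z [57.5 60.4 63. ]
-32 11 z [58.2 59.6 60.5]
-28 15 z [56.3 59.8 63. ]
-24 11 z [58.1 60.1 61.1]
-20 13 z [56.4 59.7 61.1]
-16 13 z [56.7 60.  62.2]
-12 13 z [58.2 60.  63. ]
-8 22 z [57.8 65.9 77. ]
-4 15 z [65.4 75.4 80.5]
0 8 z [69.8 71.5 72.6]
4 13 z [68.6 70.8 73.1]
8 14 z [70.1 71.6 73.4]
12 7 z [70.2 71.  72.5]
16 9 z [59.3 61.7 62.5]
20 12 z [57.9 59.3 60.9]
24 13 z [56.8 59.3 60.4]
28 11 z [57.3 58.9 63.2]
32 16 z [58.3 60.3 61.3]
36 12 z [57.6 60.8 62.3]
40 12 z [58.2 59.4 61.2]
44 11 z [58.1 59.8 63.2]
48 14 z [56.8 59.1 60.9]
52 15 z [57.4 59.5 62.1]
56 11 z [59.  59.6 62.1]
60 10 z [54.6 58.3 61.5]
64 13 z [53.1 55.2 58.5]
68 13 z [54.5 56.9 59.5]
```

View pics/side3.png

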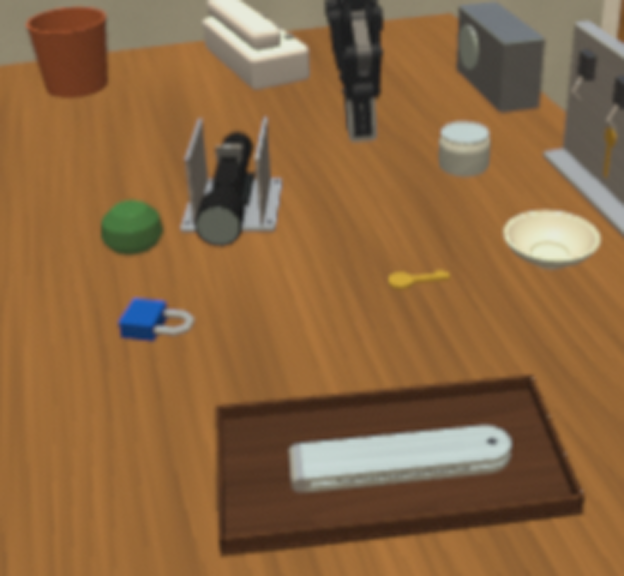

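The shoehorn lies flat in the tray: by the top view its centre is about (8,-5) mm from the tray's centre and its top is at 19 mm. The hood face is at cradle y of about -7 and the strip is at about 59.5 mm. Next I'll move to the head side of the hood with the fingers shut.

>>> step_arm(steps=[[-18,-42,0,2],[-18,-42,0,2],[-18,-42,0,2],[-18,-42,0,1],[-13,-30,0,0],[0,0,0,0]])

```text
time: 12.15
tool_pos: [0.5434, 0.1482, 0.2089]
tool_rot: [-0.007, 0.989, -0.146, 0.03]
contact_force: [-1.1, -0.7, -0.5]
gripper_width: 0.003
```

```bash
python3 -c "
from h import *
go(.5038,.167,.12,-16.5)"
```

```text
t 12.15 pos [0.5434 0.1482 0.2089] yaw -16.84 z [ 0.061  0.005 -0.998] F [-1.1 -0.7 -0.5] w 0.003
shift [-48.3  -4.6  86.4] turn -0.34
```

>>> step_arm(steps=[[-20,-2,20,0],[-20,-2,20,0],[-8,0,20,0],[0,0,12,0],[0,0,0,0],[0,0,0,0]])

```text
time: 12.75
tool_pos: [0.5056, 0.1621, 0.1374]
tool_rot: [-0.006, 0.989, -0.147, 0.034]
contact_force: [0.5, 1.2, 0.3]
gripper_width: 0.001
```

```bash
python3 -c "
from h import *
go(.5038,.167,.071,-16.5)"
```

```text
t 12.75 pos [0.5056 0.1621 0.1374] yaw -16.97 z [ 0.069  0.002 -0.998] F [0.5 1.2 0.3] w 0.001
shift [-7.5 -2.6 66.2] turn -0.47
```

>>> step_arm(steps=[[-3,-1,15,0],[-3,-1,15,0],[-1,0,12,0],[0,0,8,0],[0,0,4,0],[0,0,0,0],[0,0,0,0]])

```text
time: 13.45
tool_pos: [0.5055, 0.1657, 0.0803]
tool_rot: [-0.006, 0.988, -0.148, 0.035]
contact_force: [0.1, -0.8, 0.7]
gripper_width: 0.0
```

Run:
```python
from h import *
go(.5038,.167,.072,-16.5)
im,W=cloud("side"); save(im,"side4",(150,110,100,90),6)
```

```text
t 13.45 pos [0.5055 0.1657 0.0803] yaw -17.07 z [ 0.072  0.002 -0.997] F [ 0.1 -0.8  0.7] w 0.0
shift [-2.6 -0.6  8.2] turn -0.57
```

View pics/side4.png

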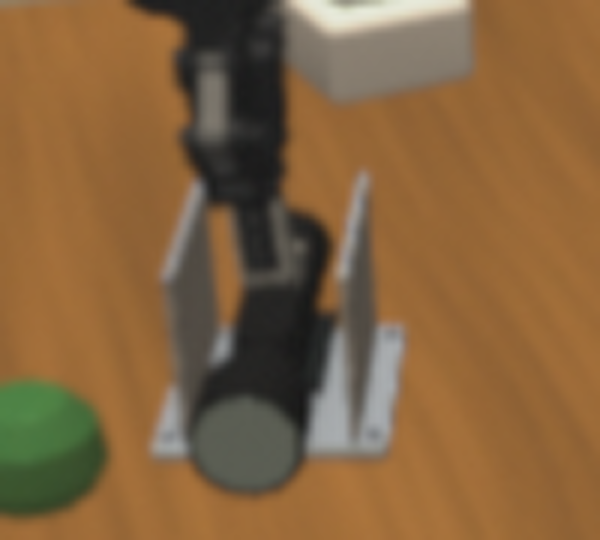

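The shut fingertips (about 265,270 in the crop) are between the walls and over the strip, ahead of the hood. I'll lower them to ridge height and push towards the tail.

>>> step_arm(steps=[[-1,0,4,-0.5],[-1,0,4,0],[0,0,0,0],[0,0,0,0]])

```text
time: 13.9
tool_pos: [0.5051, 0.1666, 0.0731]
tool_rot: [-0.007, 0.989, -0.143, 0.037]
contact_force: [0.1, -0.0, -0.9]
gripper_width: -0.001
```

>>> step_arm(steps=[[0,-3,0,0],[0,-3,0,0],[0,-3,0,0],[0,0,0,0]])

```text
time: 14.3
tool_pos: [0.5083, 0.1761, 0.0739]
tool_rot: [-0.007, 0.989, -0.143, 0.037]
contact_force: [-0.7, 0.9, -0.1]
gripper_width: 0.002
```

>>> step_arm(steps=[[0,-3,0,0],[0,-3,0,0],[0,-3,0,0],[0,0,0,0]])

```text
time: 14.7
tool_pos: [0.5111, 0.1857, 0.0743]
tool_rot: [-0.007, 0.989, -0.143, 0.037]
contact_force: [-0.0, 0.4, 0.5]
gripper_width: -0.0
```

```bash
cat >> h.py <<'E'
def cr():
    s=state();a=np.radians(-16.5);R=np.array([[np.cos(a),-np.sin(a)],[np.sin(a),np.cos(a)]])
    print("cradle xy",np.round((np.array(s["tool_pos"][:2])-[.514,.2015])@R*1000,1),"z",np.round(s["tool_pos"][2]*1000,1),"Fcradle",np.round(np.array(s["contact_force"][:2])@R,1),s["contact_force"][2])
E
python3 -c "
from h import *
cr()
go(.514,.2015,.071,-16.5)"
```

```text
cradle xy [  1.7 -15.9] z 74.3 Fcradle [-0.1  0.4] 0.4632709341777615
t 14.7 pos [0.5111 0.1857 0.0743] yaw -16.51 z [ 0.076  0.003 -0.997] F [-0.   0.4  0.5] w -0.0
shift [ -2.  -15.9   3.5] turn -0.01
```

>>> step_arm(steps=[[-1,0,3,0],[0,0,0,0],[0,0,0,0]])

```text
time: 15.0
tool_pos: [0.5102, 0.186, 0.0708]
tool_rot: [-0.007, 0.989, -0.143, 0.037]
contact_force: [-0.1, -0.4, -0.2]
gripper_width: 0.0
```

>>> step_arm(steps=[[0,-3,0.2,0],[0,-3,0.2,0],[0,-3,0.2,0]])

```text
time: 15.3
tool_pos: [0.5127, 0.194, 0.0705]
tool_rot: [-0.006, 0.989, -0.143, 0.037]
contact_force: [-2.3, -2.1, 2.0]
gripper_width: 0.0
```

>>> step_arm(steps=[[0,-3,0.2,0],[0,-3,0.2,0],[0,-3,0.2,0]])

```text
time: 15.6
tool_pos: [0.5154, 0.2031, 0.0705]
tool_rot: [-0.005, 0.989, -0.143, 0.037]
contact_force: [-1.6, -2.4, 2.8]
gripper_width: 0.001
```

```bash
python3 -c "
from h import *
cr()"
```

```text
cradle xy [0.9 2. ] z 70.5 Fcradle [-0.9 -2.7] 2.7934075644413854
```

>>> step_arm(steps=[[0,-3,0,0],[0,-3,0,0],[0,-3,0,0]])

```text
time: 15.9
tool_pos: [0.5182, 0.2125, 0.0706]
tool_rot: [-0.005, 0.989, -0.143, 0.037]
contact_force: [-1.6, -2.7, 0.7]
gripper_width: 0.003
```

>>> step_arm(steps=[[0,-3,0,0],[0,-2,0,0],[0,-2,0,0]])

```text
time: 16.2
tool_pos: [0.5198, 0.218, 0.0704]
tool_rot: [-0.002, 0.989, -0.142, 0.036]
contact_force: [-4.0, -13.5, 6.8]
gripper_width: 0.002
```

```bash
python3 -c "
from h import *
cr()"
```

```text
cradle xy [ 0.9 17.5] z 70.4 Fcradle [ -0.  -14.1] 6.820668186872848
```

Firm stop at 14 N after about 29 mm of travel. I'll back off, rise and check.

>>> step_arm(steps=[[0,4,0,0],[0,0,-20,0],[0,0,-40,0],[-10,30,-40,0],[-20,40,-20,0],[-20,40,0,0],[-20,40,0,0],[0,0,0,0]])

```text
time: 17.0
tool_pos: [0.399, 0.0906, 0.1865]
tool_rot: [-0.007, 0.989, -0.141, 0.039]
contact_force: [-0.0, 0.8, -0.5]
gripper_width: 0.0
```

Run:
```python
from h import *
for n in ["top","side"]:
    im,W=cloud(n); P=W.reshape(-1,3); z=P[:,2]
    if n=="top": save(im,"top5",(125,180,100,75),7)
    a=np.radians(-16.5);R=np.array([[np.cos(a),-np.sin(a)],[np.sin(a),np.cos(a)]])
    q=(P[:,:2]-[.514,.2015])@R*1000; zz=z*1000
    m=(abs(q[:,0])<13)&(abs(q[:,1])<60)
    for y in range(-16,60,2):
      k=m&(abs(q[:,1]-y)<1)&(zz>40)
      if k.sum()>2: print(n,y,k.sum(),np.round(np.percentile(zz[k],[50,90]),1),np.round(im.reshape(-1,3)[k].mean()))
cr(); go(.514,.2015,.15,-16.5)
print(boxes_of("top","power")[:2])
```

```text
top -16 6 [59.  60.9] 52.0
top -14 11 [59.  63.4] 48.0
top -12 7 [59.4 62.6] 49.0
top -10 8 [59.5 61.3] 51.0
top -8 7 [61.8 62.4] 52.0
top -6 8 [61.5 64.7] 50.0
top -4 9 [59.2 64.2] 43.0
top -2 10 [64.6 68.6] 42.0
top 0 7 [60.6 66.2] 46.0
top 2 7 [63.6 67.2] 42.0
top 4 7 [63.  68.3] 43.0
top 6 11 [62.2 66.3] 42.0
top 8 5 [62.9 65. ] 46.0
top 10 7 [61.1 64.6] 47.0
top 12 8 [61.2 63. ] 49.0
top 14 4 [60.3 61.3] 51.0
top 16 8 [59.9 61.6] 48.0
top 18 8 [59.8 61.7] 48.0
top 20 9 [58.4 62.6] 50.0
top 22 20 [73.3 78.4] 63.0
top 24 10 [77.7 79.2] 105.0
top 26 10 [78.4 80. ] 130.0
top 28 5 [76.4 79. ] 134.0
top 30 4 [71.4 73.9] 147.0
top 32 7 [70.  71.9] 147.0
top 34 7 [70.3 73.5] 151.0
top 36 10 [69.8 72.5] 127.0
top 38 7 [71.2 72.9] 141.0
top 40 8 [70.9 74.3] 142.0
top 42 8 [69.4 72.1] 129.0
top 44 5 [69.7 71.3] 90.0
top 48 9 [59.9 61.3] 47.0
top 50 6 [59.3 63.1] 49.0
top 52 8 [59.3 61.2] 49.0
top 54 8 [60.6 63.4] 51.0
top 56 6 [59.9 61. ] 47.0
top 58 7 [58.5 62.3] 43.0
side -16 6 [59.2 59.4] 36.0
side -12 5 [60.  60.1] 34.0
side -10 4 [52.4 58.7] 31.0
side -8 3 [60.1 60.3] 34.0
side -6 10 [59.4 59.8] 34.0
side -4 7 [61.5 65.1] 34.0
side -2 7 [63.6 65.8] 35.0
side 0 5 [59.4 64.2] 34.0
side 2 5 [61.2 63.4] 35.0
side 4 6 [60.3 65.9] 37.0
side 6 5 [64.9 65.1] 36.0
side 8 3 [58.4 65.1] 33.0
side 14 3 [60.8 63.3] 38.0
side 20 4 [62.4 74.5] 52.0
side 22 12 [65.7 71.1] 58.0
side 24 17 [70.9 74.5] 73.0
side 26 11 [69.5 75.6] 67.0
side 28 7 [60.  74.4] 62.0
side 30 3 [58.7 58.8] 37.0
side 32 5 [60.6 67.3] 57.0
side 34 5 [60.  63.4] 52.0
side 38 5 [60.7 66.2] 66.0
side 52 4 [51. 53.] 37.0
cradle xy [ -77.  -136.8] z 187.4 Fcradle [0.2 0.2] -0.23770549915193617
t 17.1 pos [0.4013 0.0922 0.1874] yaw -16.17 z [ 0.081  0.004 -0.997] F [ 0.3  0.2 -0.2] w -0.004
shift [  74.7 -135.1   46.8] turn 0.33
[{'box': [300.4, 149.2, 62.5, 99.1], 'p': 0.19}]
```

View pics/top5.png

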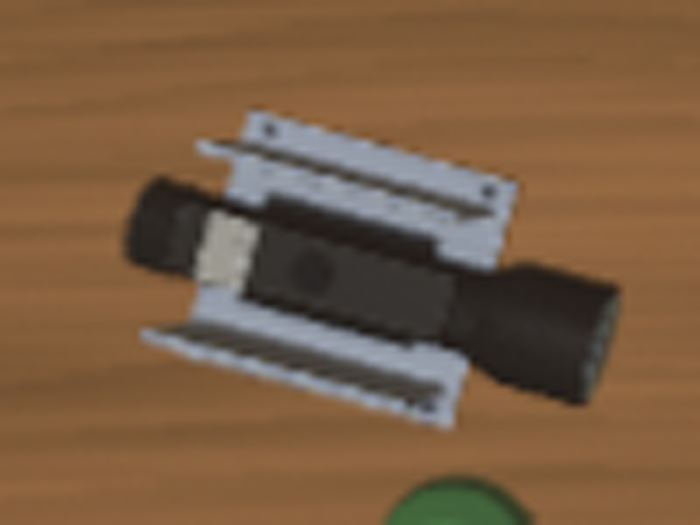

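The cover is fully back (light block at 225,250; its face is at cradle y of about 23). The button shows at (312,268), which puts its centre at cradle y of about 3 and its top at about 65.5 mm. Now I'll go above it.

>>> step_arm(steps=[[18,-32,0,0],[18,-32,0,0],[18,-32,0,0],[18,-32,5,0],[0,-5,10,0],[0,0,0,0],[0,0,0,0]])

```text
time: 17.85
tool_pos: [0.5165, 0.2127, 0.1767]
tool_rot: [-0.008, 0.99, -0.136, 0.037]
contact_force: [0.2, 0.4, 0.4]
gripper_width: -0.001
```

```bash
python3 -c "
from h import *
cr(); go(.5149,.2044,.100,-16.5)"
```

```text
cradle xy [-0.8 11.4] z 176.7 Fcradle [0.1 0.4] 0.3670578831326211
t 17.85 pos [0.5165 0.2127 0.1767] yaw -15.7 z [ 0.076  0.006 -0.997] F [0.2 0.4 0.4] w -0.001
shift [-4.8 10.4 76.3] turn 0.8
```

>>> step_arm(steps=[[-2,5,15,0.8],[-2,5,20,0],[0,1,20,0],[0,0,14,0],[0,0,6,0],[0,0,0,0],[0,0,0,0]])

```text
time: 18.55
tool_pos: [0.5121, 0.1995, 0.0966]
tool_rot: [-0.008, 0.989, -0.146, 0.037]
contact_force: [1.2, -0.1, -0.3]
gripper_width: -0.001
```

```bash
python3 -c "
from h import *
cr(); go(.5147,.2038,.070,-16.5)"
```

```text
cradle xy [-1.2 -2.5] z 96.6 Fcradle [1.2 0.3] -0.3286548215788835
t 18.55 pos [0.5121 0.1995 0.0966] yaw -16.87 z [ 0.076  0.006 -0.997] F [ 1.2 -0.1 -0.3] w -0.001
shift [-0.7 -4.2 26.7] turn -0.37
```

>>> step_arm(steps=[[0,-2,8,0],[0,-2.5,8,0],[0,0,6,0],[0,0,4,0],[0,0,0,0]])

```text
time: 19.05
tool_pos: [0.5175, 0.2051, 0.0711]
tool_rot: [-0.009, 0.988, -0.146, 0.039]
contact_force: [0.3, -0.7, 0.0]
gripper_width: -0.001
```

```bash
python3 -c "
from h import *
cr(); go(.5147,.2038,.066,-16.5)"
```

```text
cradle xy [2.3 4.4] z 71.1 Fcradle [ 0.5 -0.6] 0.04105934577297571
t 19.05 pos [0.5175 0.2051 0.0711] yaw -16.86 z [ 0.081  0.007 -0.997] F [ 0.3 -0.7  0. ] w -0.001
shift [-2.7  2.2  4.9] turn -0.36
```

>>> step_arm(steps=[[-1.5,1,2,0],[-1,0.5,2,0],[0,0,0,0]])

```text
time: 19.35
tool_pos: [0.5149, 0.2044, 0.0667]
tool_rot: [-0.009, 0.988, -0.146, 0.04]
contact_force: [-0.6, 0.2, 0.1]
gripper_width: 0.003
```

>>> step_arm(steps=[[0,0,2,0],[0,0,1.5,0]])

```text
time: 19.55
tool_pos: [0.5156, 0.2045, 0.0638]
tool_rot: [-0.01, 0.988, -0.146, 0.04]
contact_force: [-1.5, 0.3, 2.4]
gripper_width: 0.002
```

>>> step_arm(steps=[[0,0,1.5,0],[0,0,1.5,0]])

```text
time: 19.75
tool_pos: [0.5156, 0.2045, 0.0613]
tool_rot: [-0.009, 0.988, -0.146, 0.039]
contact_force: [-3.8, 1.0, 4.7]
gripper_width: -0.0
```

```bash
python3 -c "
from h import *
cr()"
```

```text
cradle xy [0.7 3.3] z 61.3 Fcradle [-3.9 -0.1] 4.654999953190563
```

Now I'll press to the hard stop and hold.

>>> step_arm(steps=[[0,0,1.5,0],[0,0,1.5,0]])

```text
time: 19.95
tool_pos: [0.5157, 0.2046, 0.0599]
tool_rot: [-0.009, 0.989, -0.146, 0.039]
contact_force: [-8.4, -2.6, 16.6]
gripper_width: -0.001
```

>>> step_arm(steps=[[0,0,1.5,0],[0,0,1.5,0]])

```text
time: 20.15
tool_pos: [0.5157, 0.2046, 0.06]
tool_rot: [-0.008, 0.989, -0.146, 0.037]
contact_force: [-7.7, -2.2, 12.5]
gripper_width: -0.001
```

```bash
python3 -c "
from h import *
cr()"
```

```text
cradle xy [0.8 3.4] z 60.0 Fcradle [-6.7 -4.3] 12.475990420321102
```

>>> step_arm(steps=[[0,0,1,0],[0,0,1,0],[0,0,1,0],[0,0,1,0],[0,0,1,0],[0,0,1,0]])

```text
time: 20.75
tool_pos: [0.5156, 0.2046, 0.0601]
tool_rot: [-0.007, 0.989, -0.145, 0.035]
contact_force: [-5.1, -1.5, 9.6]
gripper_width: 0.001
```

>>> step_arm(steps=[[0,0,1,0],[0,0,1,0],[0,0,1,0],[0,0,1,0],[0,0,1,0],[0,0,1,0],[0,0,1,0],[0,0,1,0]])

```text
time: 21.55
tool_pos: [0.5156, 0.2045, 0.06]
tool_rot: [-0.005, 0.989, -0.145, 0.032]
contact_force: [-5.7, -1.6, 9.4]
gripper_width: 0.005
```

>>> step_arm(steps=[[0,0,-5,0],[0,0,-15,0],[0,0,-40,0],[-10,30,-40,0],[-20,40,-20,0],[-20,40,0,0],[-20,40,0,0],[0,0,0,0]])

```text
time: 22.35
tool_pos: [0.3973, 0.0777, 0.1822]
tool_rot: [-0.005, 0.989, -0.143, 0.038]
contact_force: [0.6, 0.5, 0.1]
gripper_width: -0.0
```

Run:
```python
from h import *
im0=np.load("/tmp/side3.npz")["im"]
ims,Ws=cloud("side"); im,W=cloud("top"); P=W.reshape(-1,3); zz=P[:,2]*1000
a=np.radians(-16.5);R=np.array([[np.cos(a),-np.sin(a)],[np.sin(a),np.cos(a)]])
q=(P[:,:2]-[.514,.2015])@R*1000
k=(np.hypot(q[:,0],q[:,1]-3)<6); print("button z",np.median(zz[k]))
h=(abs(q[:,0])<11)&(zz>68)&(abs(q[:,1]-20)<45); print("hood y",np.percentile(q[h,1],[3,97]))
hsv=cv2.cvtColor(im,cv2.COLOR_RGB2HSV).reshape(-1,3)
m=(abs(P[:,0]-.555)<.12)&(abs(P[:,1]+.229)<.06)&(hsv[:,1]<60)&(hsv[:,2]>110)&(zz<60)
print(cv2.minAreaRect((P[m][:,:2]*1000).astype(np.float32)),np.percentile(zz[m],[2,50,98]))
cr(); save(ims,"side6",(100,90,260,240),2.4)
```

```text
button z 65.94617057674856
hood y [-0.12689957 43.23025596]
((562.1500244140625, -234.58778381347656), (39.00465774536133, 166.64450073242188), 80.3663558959961) [ 7.5996873  18.92553068 23.31744613]
cradle xy [ -74.9 -149.5] z 183.0 Fcradle [-1.1  0.2] -0.009115235633670948
```

View pics/side6.png

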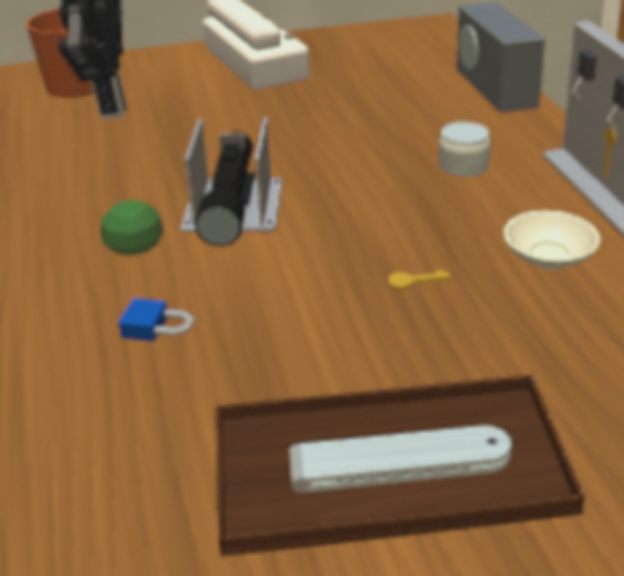

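Run:
```python
from h import *
im,W=cloud("top"); P=W.reshape(-1,3); zz=P[:,2]*1000
a=np.radians(-16.5);R=np.array([[np.cos(a),-np.sin(a)],[np.sin(a),np.cos(a)]])
q=(P[:,:2]-[.514,.2015])@R*1000
for y in range(14,50,3):
    k=(abs(q[:,0])<12)&(abs(q[:,1]-y)<1.5); print(y,np.round(np.median(zz[k]),1),end="; ")
k=(abs(q[:,0])<12)&(abs(q[:,1]-23)<1.5)
if np.median(zz[k])>66: job_done(); print("handed in")
```

```text
14 60.4; 17 61.3; 20 61.7; 23 73.3; 26 77.5; 29 75.9; 32 70.5; 35 70.4; 38 71.6; 41 70.5; 44 70.3; 47 59.6; the job is handed in; nothing more can be done
handed in
```

The job is done and handed in at about 22 s of the 72 s allowed; no verdict is reported, so what follows rests on my own checks.

- **Shoehorn:** I lifted it off the cradle and laid it in the tray. The last picture shows it flat, with its centre about 9 mm (x) and 4 mm (y) from the tray's centre and its top at about 19 mm.
- **Lock cover:** I pushed it back until it met a firm stop at about 14 N. It is still back: its ridge face measures about 20 mm to the tail side of the button, as it should at the stop.
- **Button:** I pressed it to its hard stop (9 to 17 N) and held it there for about 1.6 s. It then came back out, with its top measuring about 66 mm above the ledge, the same as before the press.
- **Other things:** The paperweight, padlock and dish look unmoved in the pictures. The arm is clear of everything, and the highest force I read was about 19 N.

**Checks that were off:**
- A first hood-extent measurement came out as -0.1 to 43 mm, because stray points near the button got in. A slice-by-slice check before handing in agreed with the earlier one.
- The tool drifted to a tilt of about 4° during the moves, which did no visible harm.
- The network's only "power" detection was low confidence (0.19) and in the wrong place, so I ignored it.

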